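Light the burner under the pot

TASK

Turn on the gas under the tall lidded pot at full flame: push in the knob straight in front of that burner, turn it anticlockwise past its safety stop until its pointer stands at the large dot, then let it spring back out. Leave the frying pan's burner off and do not shift the pot, the pan or the two small jars on the hob.

Things in the scene. Friction and masses are not known exactly. Their poses are not given: they have to be found in the camera images.
- hob: steel twin gas hob, 440 (x) x 600 (y) x 70 mm high, fixed; flat top 70 mm above the table. Origin on the table under its centre; x points away from the robot (knobs to burners), y left. Left knob at x, y = (-150, 140) mm, left burner straight behind it at (65, 140) mm; right ones at y = -140 mm. The pan supports stand 20 mm above the top
- grip_left (a point): grip point of the left burner's black knob, on its vertical axis; moves and turns with it. The knob: a round skirt, 76 mm diameter, upper face 15 mm below this point, carrying an upright bar 16 mm wide, 67 mm long, 30 mm high, its top 14 mm above this point. x runs along the bar to its pointed end with a white line (the pointer), z up. Off: the pointer points along the hob's x axis
- full_left (a point): the large dot (20 mm) marked on the hob top beside the left knob: full flame. It lies 62 mm from the knob's axis, 75 degrees (1.31 rad) anticlockwise, seen from above, from the short bar mark at off; the small dot (9 mm) at 126 degrees is low flame
- knob_left (a joint): turn of the left knob in rad: 0 off, growing anticlockwise seen from above, 1.31 at the large dot, end at 2.45. Not pushed in, a hidden safety stop blocks it at about 0.2; pushed in 6 mm or more it passes; beyond about 0.85 it is past the stop and may be let out. It stays where it is left (friction 0.06 N m)
- press_left (a joint): how far the left knob is pushed down, in m: 0 out, 0.009 fully in. A spring resists with 5 N at the start and 9.5 N fully in and lifts it again
- grip_right (a point): grip point of the right burner's black knob, on its vertical axis; moves and turns with it. The knob: a round skirt, 76 mm diameter, upper face 15 mm below this point, carrying an upright bar 16 mm wide, 67 mm long, 30 mm high, its top 14 mm above this point. x runs along the bar to its pointed end with a white line (the pointer), z up. Off: the pointer points along the hob's x axis
- full_right (a point): the large dot (20 mm) marked on the hob top beside the right knob: full flame. It lies 62 mm from the knob's axis, 75 degrees (1.31 rad) anticlockwise, seen from above, from the short bar mark at off; the small dot (9 mm) at 126 degrees is low flame
- knob_right (a joint): turn of the right knob in rad: 0 off, growing anticlockwise seen from above, 1.31 at the large dot, end at 2.45. Not pushed in, a hidden safety stop blocks it at about 0.2; pushed in 6 mm or more it passes; beyond about 0.85 it is past the stop and may be let out. It stays where it is left (friction 0.06 N m)
- press_right (a joint): how far the right knob is pushed down, in m: 0 out, 0.009 fully in. A spring resists with 5 N at the start and 9.5 N fully in and lifts it again
- pot_mid (a point): tall lidded stainless pot, 176 mm diameter (216 mm over its two side handles), 104 mm to the lid and 124 mm to the lid's black button, standing on the pan support of one burner; this point is on its axis 50 mm above its underside
- pan_mid (a point): low open frying pan, 184 mm diameter, 40 mm high, with a 160 mm black handle that points away from the robot, standing on the other burner; this point is on its axis 20 mm above its underside
- salt: small glass salt jar with a steel cap, 44 mm diameter, 75 mm tall, standing on the hob top between the two knobs; origin at the centre of its underside
- pepper: like the salt jar but 90 mm tall, standing on the hob top between knobs and burners; origin at the centre of its underside

How it is judged (in metres and radians):
On the way, in this order (a step that is already met when the one before it is completed fails the run):
1. the knob of the pot's burner is pushed in (((y of pot_mid in the frame of hob above 0 m and value of joint press_left above 0.005 m and value of joint knob_left below 0.5 rad) or (y of pot_mid in the frame of hob below 0 m and value of joint press_right above 0.005 m and value of joint knob_right below 0.5 rad))), for 0.05 s.
2. that knob is turned past its safety stop (((y of pot_mid in the frame of hob above 0 m and value of joint knob_left above 0.9 rad) or (y of pot_mid in the frame of hob below 0 m and value of joint knob_right above 0.9 rad))), for 0.05 s.
At the end, for the whole second after the job is handed in: The knob in front of the pot's burner stands at the large dot (1.31 rad, within 0.2 rad) and is sprung out (within 2 mm), the other knob is off (under 0.3 rad) and out, and pot and pan stand within 20 mm of where they were (((y of pot_mid in the frame of hob above 0 m and value of joint knob_left between 1.11 and 1.51 rad and value of joint each of press_left, press_right below 0.002 m and value of joint knob_right below 0.3 rad and distance of each of pot_mid, pan_mid from where it was at the start of the episode below 0.02 m) or (y of pot_mid in the frame of hob below 0 m and value of joint knob_right between 1.11 and 1.51 rad and value of joint each of press_right, press_left below 0.002 m and value of joint knob_left below 0.3 rad and distance of each of pot_mid, pan_mid from where it was at the start of the episode below 0.02 m))); the robot touches nothing.
It fails at once if the frying pan's burner is turned on (its knob past 0.5 rad) ((y of pot_mid in the frame of hob above 0 m and value of joint knob_right above 0.5 rad) or (y of pot_mid in the frame of hob below 0 m and value of joint knob_left above 0.5 rad)).
It fails at once if the pot, the pan or one of the two small jars is shifted by more than 30 mm (distance of any of pot_mid, pan_mid, salt, pepper from where it was at the start of the episode above 0.03 m).
It also fails if it takes over 35 s, if anything falls off the work surface, if the arm or the gripper's body presses on something with over 40 N, if the wrist force passes 120 N, or if a joint passes its speed limit or range.

ROBOT

A 6-joint arm with a two-finger parallel gripper is mounted at the origin on the work surface. World frame = base frame: x ahead of the robot, y to its left, z up, the work surface at z = 0. Lengths are in m, angles in degrees, forces in N, time in s.
With the tool pointing down it reaches from about 0.375 to 0.9 m from the base axis. Payload 3.1 kg.
Tool frame: the origin (TCP) lies at the very end of the fingers, on their centre line; the grasp point (between the pads) lies bot.grip_point_offset behind it (bot.grip_point_offset is the distance from the TCP to the grasp point, in m); z points along the fingers, y is the line along which they close (so a half turn about z gives the same grasp; the last joint's range is limited). The gripper opens to 87 mm and grips with 3 to 60 N. Pads are 19 mm wide; open, the fingers measure 117 mm over their backs; the gripper's body (75 mm by 190 mm) begins 51 mm behind the grasp point.
Start: joints at [-83.05, 30.224, 82.088, -0, 67.689, -10.227], TCP at [0.185, -0.597, 0.223] pointing down, gripper open.
Joint ranges: [-176.69, 176.69], [-43.24, 126.21], [12.49, 139.97], [-82, 262], [0, 151.66], [-163.58, 163.58]. Speed limits (degrees/s): [159.86, 159.86, 180, 180, 180, 180].

INTERFACE

Orientations are given as a 3x3 rotation matrix whose columns are the frame's x, y, z axes.
In Python, from rig import bot, viewer, ticket gives the robot as it stands.
- The arm moves only by the tool servo_tool, never from a script. Its argument "targets" is a list of rows, each an object with "offset": the shift along the tool's x, y, z in m, a list of three; "dr": the turn, a rotation vector about the tool's x, y, z in degrees, a list of three. In form: [{"offset": [x, y, z], "dr": [ax, ay, az]}, ...]. A call has 1 to 20 rows; each row is the pose to reach, as a shift and turn from the pose commanded when the call began, along the tool's axes at that moment; what a row does not reach only later rows make up. A row lasts 1/12 s, in which the tool goes at most 41.7 mm and 7.16 degrees, less where a joint would pass 70% of its speed; a pose out of reach is approached as far as the arm can. A call with a gripper value outside its range is refused whole. "gripper" is the gripper command: -1 is fully open, 1 is shut, values between are in proportion, set as the call begins (left out, the last holds). The fingers move at their own pace and stop on an object; the grip force is fixed at half the most. Time passes only in rows, so rows that repeat a pose let the fingers close. It gives the time, the measured TCP pose, the force, the opening and the grip force at its end, in the units of the state.
- bot.read_state(): the state, without advancing time (a new reading comes with each control period).
- viewer.capture(name): name is "scene" or "top"; returns a dict with "color" (480x640x3 uint8, red, green, blue), "camera_matrix" (3x3 intrinsics, pixels), "k1" (the pictures are not rectified: a ray, as slopes to the right and down, at radius r is drawn at 1 + k1 r^2 times it, then the intrinsics apply), "R" (3x3) and "t" (3): a world point X has camera coordinates R X + t. Camera axes: x right, y down, z forward; pixel columns grow to the right and rows downward; lengths in m; the calibration is good to about 2 mm. A picture is of the moment at which its call begins. There is no depth.
- ticket.hand_in(): hands the job in; it is judged then, once.
The state is a dict: "time_s": time; "joint_positions": joint angles; "qvel": joint speeds; "tau": joint torques, N m; "position": TCP position; "tcp_rot": TCP orientation; "force": force on the tool from outside, world axes, zero at the start; "moment": the same for the moment, N m; "opening": opening from 0.0 (shut) to 1.0 (fully open); "grasp_force": force on a finger pad.
Only numpy, scipy, OpenCV 4.12 (cv2) and the standard library are available. Lean on these libraries where they do the work, as an engineer would, in place of code of your own. Each camera call takes 0.05 s, during which the arm holds its last target. There are 200 camera calls.

## Working session

There is one attempt and no reset: what is moved stays moved. The work goes in short steps, Python scripts to look and compute and a tool call to move; the robot and the scene stay as the last step left them, time stands still between calls to the robot, and variables do not carry over. Pictures are saved under pics/ and viewed, at most 10 in all, crops included, and the job is handed in when it is done.

Besides the shell and the picture viewer there is one more tool, called as name(argument=value, ...) on one line, values as JSON. servo_tool: Moves the arm, as the interface text tells. Its arguments: {"type":"object","properties":{"targets":{"type":"array"},"gripper":{"type":"number"}},"required":["targets"]}

```bash
mkdir -p pics
cat > h.py <<'E'
import numpy as np, cv2
from rig import bot, viewer, ticket
def snap(n,f):
    c=viewer.capture(n); cv2.imwrite(f'pics/{f}.png',c['color'][:,:,::-1]); np.savez(f'pics/{f}.npz',**{k:np.array(c[k]) for k in c}); return c
def load(f): return dict(np.load(f'pics/{f}.npz'))
def _d(c): return np.array([float(c['k1']),0,0,0])
def proj(c,X):
    return cv2.projectPoints(np.array(X,float).reshape(-1,3),cv2.Rodrigues(c['R'])[0],np.array(c['t'],float),c['camera_matrix'],_d(c))[0][:,0]
def unproj(c,uv,z):
    r=cv2.undistortPoints(np.array(uv,float).reshape(-1,1,2),c['camera_matrix'],_d(c))[:,0]
    d=np.c_[r,np.ones(len(r))]@c['R']; o=-c['R'].T@np.array(c['t']).ravel()
    return o+d*((np.asarray(z)-o[2])/d[:,2])[:,None]
E
python3 -c "
from h import *
for n in('top','scene'): c=snap(n,n+'0'); print(-np.array(c['R']).T@c['t'],c['k1'])
s=bot.read_state();print(s['position'],s['tcp_rot'],s['time_s'],bot.grip_point_offset)"
```

```text
[0.5443029  0.05022282 1.12884474] -0.05933581445958747
[0.94133484 0.36326092 0.7239504 ] -0.1012969084119448
[ 0.18454182 -0.59647253  0.22168102] [[ 9.55393975e-01  2.95334224e-01 -2.22335314e-04]
 [ 2.95334111e-01 -9.55392202e-01  1.87190705e-03]
 [ 3.40420791e-04 -1.85407192e-03 -9.99998223e-01]] 0.1 0.0187
```

View pics/top0.png

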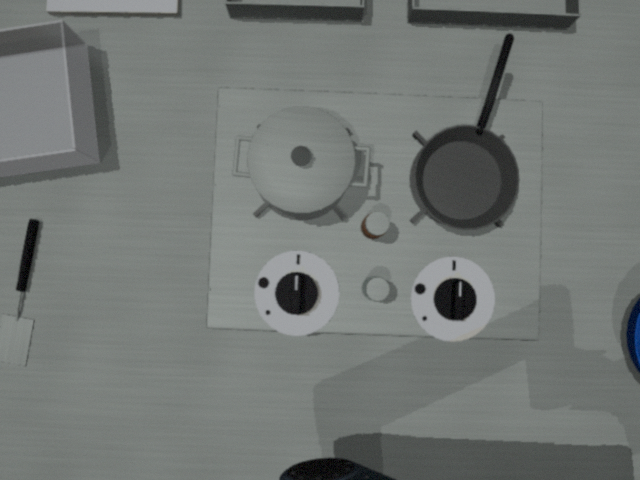

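View pics/scene0.png

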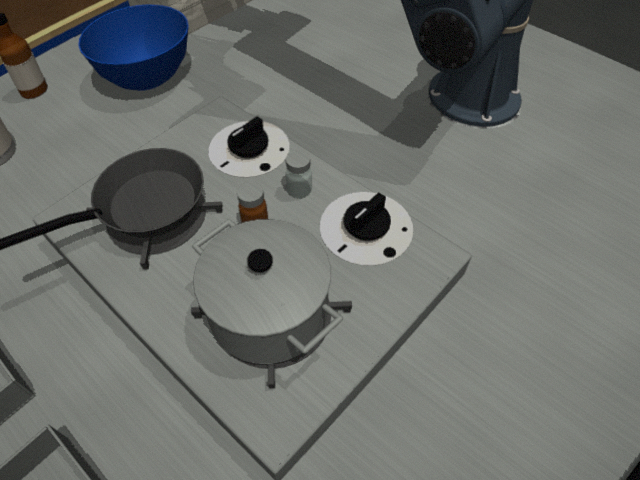

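The pot is on the left burner. In the top picture the left knob is at (297,293) with its off mark at (298,259) and large dot at (264,283). The right knob is at (455,298). The jars, at (377,290) and (375,225), are well clear of the left knob. In the scene picture the left bar's tip is near (378,197).

```bash
cat > m.py <<'E'
from h import *
a=load('top0'); b=load('scene0')
def disc(c,box,z):
    x0,y0,x1,y1=box; g=c['color'][y0:y1,x0:x1].min(2)
    m=(g>190).astype(np.uint8); cs,_=cv2.findContours(m,cv2.RETR_EXTERNAL,cv2.CHAIN_APPROX_NONE)
    k=cv2.convexHull(max(cs,key=cv2.contourArea)).reshape(-1,2)+[x0,y0]
    P=unproj(c,k,z)[:,:2]; ctr,r=cv2.minEnclosingCircle(P.astype(np.float32)); e=cv2.fitEllipse(k.astype(np.float32)); return ctr,r,unproj(c,[e[0]],z)[0][:2]
print(disc(a,(245,240,350,345),.07),disc(a,(400,245,505,350),.07))
print(disc(b,(310,180,420,270),.07),disc(b,(200,110,300,180),.07))
print('off,dot',unproj(a,[[298,259],[264,283]],.07))
for z in (.1,.11,.12,.13): print(z, unproj(b,[[382,197]],z)[0], unproj(a,[[297,293]],z)[0])
im=lambda c,x0,y0,w,h:cv2.resize(c['color'][y0:y0+h,x0:x0+w,::-1],(400,400),interpolation=cv2.INTER_CUBIC)
cv2.imwrite('pics/z.png',np.hstack([im(a,247,243,100,100),im(b,320,180,100,100)]))
E
python3 m.py
```

```text
Traceback (most recent call last):
  File "m.py", line 8, in <module>
    print(disc(a,(245,240,350,345),.07),disc(a,(400,245,505,350),.07))
          ~~~~^^^^^^^^^^^^^^^^^^^^^^^^^
  File "m.py", line 6, in disc
    k=cv2.convexHull(max(cs,key=cv2.contourArea)).reshape(-1,2)+[x0,y0]
                     ~~~^^^^^^^^^^^^^^^^^^^^^^^^
ValueError: max() iterable argument is empty
```

```bash
sed -i 's/m=(g>190).astype(np.uint8)/g=np.ascontiguousarray(g); t,m=cv2.threshold(g,0.5*(np.percentile(g,92)+np.median(g[:4])),1,0)/' m.py
python3 m.py
```

```text
((0.508337140083313, 0.08209419250488281), 0.07629673182964325, array([0.50787007, 0.08218065])) ((0.5044857859611511, -0.19826191663742065), 0.07614143192768097, array([ 0.50475092, -0.19779679]))
((0.5035240650177002, 0.07707954198122025), 0.07649156451225281, array([0.5068939, 0.0798779])) ((0.49935927987098694, -0.20457664132118225), 0.07664000988006592, array([ 0.50283139, -0.20174601]))
off,dot [[0.56810004 0.08074712 0.07      ]
 [0.5235742  0.14031475 0.07      ]]
0.1 [0.4590361 0.0727812 0.1      ] [0.50838385 0.07995949 0.1       ]
0.11 [0.46676586 0.0774367  0.11      ] [0.50873297 0.07967046 0.11      ]
0.12 [0.47449562 0.08209219 0.12      ] [0.50908209 0.07938143 0.12      ]
0.13 [0.48222538 0.08674768 0.13      ] [0.50943121 0.0790924  0.13      ]
```

View pics/z.png

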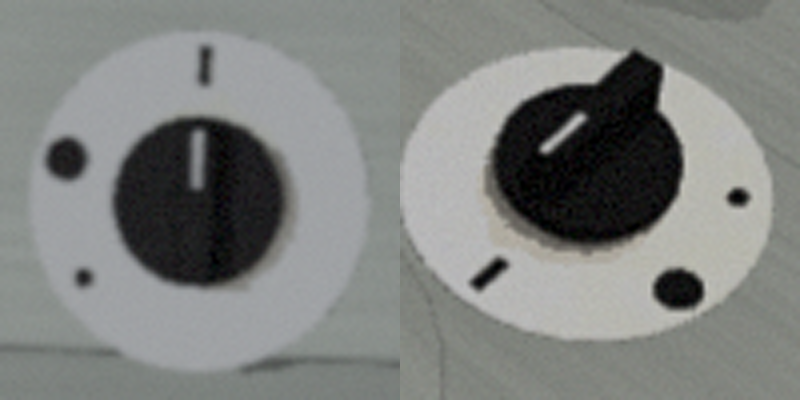

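The close-up shows the knob at off. The white line runs from (296.3,275.5) to (296.3,290.5) in top and from (356.3,218) to (365.8,208.8) in scene, so I'll triangulate its height from those.

```bash
python3 -c "
from h import *
a=load('top0'); b=load('scene0')
for p,q in (((296.3,275.5),(356.3,218)),((296.3,290.5),(365.8,208.8))):
  for z in np.arange(.09,.14,.005): print(round(z,3),(unproj(a,[p],z)[0]-unproj(b,[q],z)[0])[:2].round(4),unproj(a,[p],z)[0][:2].round(4))
# skirt circle in top: crop x 113..285, y 117..287
for z in (.07,.08,.09,.1): P=unproj(a,[[247+113/4,243+202/4],[247+285/4,243+202/4]],z); print(z,P.mean(0)[:2],P[0,1]-P[1,1])
s=bot.read_state(); print(s['position'],s['tcp_rot'][:,:2].round(3) if hasattr(s['tcp_rot'],'shape') else s['tcp_rot'])
"
```

```text
0.09 [0.0242 0.018 ] [0.5386 0.0823]
0.095 [0.0208 0.0155] [0.5387 0.0822]
0.1 [0.0175 0.013 ] [0.5387 0.082 ]
0.105 [0.0141 0.0104] [0.5387 0.0819]
0.11 [0.0108 0.0079] [0.5387 0.0817]
0.115 [0.0075 0.0054] [0.5388 0.0816]
0.12 [0.0041 0.0029] [0.5388 0.0814]
0.125 [0.0008 0.0004] [0.5388 0.0813]
0.13 [-0.0026 -0.0021] [0.5388 0.0811]
0.135 [-0.0059 -0.0046] [0.5389 0.0809]
0.14 [-0.0092 -0.0071] [0.5389 0.0808]
0.09 [0.0232 0.0178] [0.5124 0.0816]
0.095 [0.0197 0.0153] [0.5125 0.0814]
0.1 [0.0163 0.0127] [0.5127 0.0813]
0.105 [0.0129 0.0102] [0.5128 0.0811]
0.11 [0.0095 0.0077] [0.513 0.081]
0.115 [0.0061 0.0052] [0.5131 0.0808]
0.12 [0.0027 0.0027] [0.5133 0.0807]
0.125 [-0.0007  0.0002] [0.5134 0.0805]
0.13 [-0.0041 -0.0023] [0.5136 0.0804]
0.135 [-0.0076 -0.0048] [0.5138 0.0802]
0.14 [-0.011  -0.0074] [0.5139 0.0801]
0.07 [0.50642643 0.08124874] 0.07679080893964374
0.08 [0.50678414 0.08095572] 0.07606557693620855
0.09 [0.50714186 0.08066271] 0.07534034493277333
0.1 [0.50749957 0.08036969] 0.07461511292933816
[ 0.18454182 -0.59647253  0.22168102] [[ 0.955  0.295]
 [ 0.295 -0.955]
 [ 0.    -0.002]]
```

servo_tool(targets=[{"offset":[0.01,-0.011,0],"dr":[0,0,1]},{"offset":[0.03,-0.033,0],"dr":[0,0,2]},{"offset":[0.056,-0.061,0],"dr":[0,0,3]},{"offset":[0.084,-0.091,0],"dr":[0,0,4]},{"offset":[0.112,-0.122,0],"dr":[0,0,5]},{"offset":[0.14,-0.152,0],"dr":[0,0,6]},{"offset":[0.168,-0.182,0],"dr":[0,0,7]},{"offset":[0.196,-0.213,0],"dr":[0,0,8]},{"offset":[0.224,-0.243,0],"dr":[0,0,9]},{"offset":[0.252,-0.273,0],"dr":[0,0,10]},{"offset":[0.28,-0.304,0],"dr":[0,0,11]},{"offset":[0.308,-0.334,0],"dr":[0,0,12]},{"offset":[0.336,-0.365,0],"dr":[0,0,13]},{"offset":[0.364,-0.395,0],"dr":[0,0,14]},{"offset":[0.392,-0.425,0],"dr":[0,0,15]},{"offset":[0.42,-0.456,0],"dr":[0,0,16]},{"offset":[0.448,-0.486,0],"dr":[0,0,17]},{"offset":[0.475,-0.515,0],"dr":[0,0,17.7]},{"offset":[0.495,-0.537,0],"dr":[0,0,17.7]},{"offset":[0.5087,-0.5519,0],"dr":[0,0,17.7]}], gripper=-1)

```text
time_s: 1.77
position: [0.5083, 0.0835, 0.2223]
tcp_rot: [[1.0, -0.006, 0.0], [-0.006, -1.0, 0.001], [0.0, -0.001, -1.0]]
force: [-0.0, -0.2, 0.8]
opening: 1.0
grasp_force: 0.0
```

servo_tool(targets=[{"offset":[0,0,0],"dr":[0,0,0]},{"offset":[0,0,0],"dr":[0,0,0]},{"offset":[0,0,0],"dr":[0,0,0]}])

```text
time_s: 2.02
position: [0.5068, 0.08, 0.2221]
tcp_rot: [[1.0, -0.009, -0.002], [-0.009, -1.0, -0.0], [-0.002, 0.0, -1.0]]
force: [0.2, -0.4, -0.1]
opening: 0.996
grasp_force: 0.0
```

```bash
python3 -c "
from h import *
snap('scene','s1');s=bot.read_state(); print(s['time_s'],s['position'],np.round(s['tcp_rot'],3),s['force'],np.round(s['joint_positions'],1))"
```

```text
2.0667 [0.50680388 0.07956181 0.22225368] [[ 1.    -0.01  -0.001]
 [-0.01  -1.    -0.   ]
 [-0.001  0.    -1.   ]] [ 0.18892189 -0.38154052 -0.75124503] [-3.6 21.7 98.  -0.  60.4 87. ]
```

View pics/s1.png

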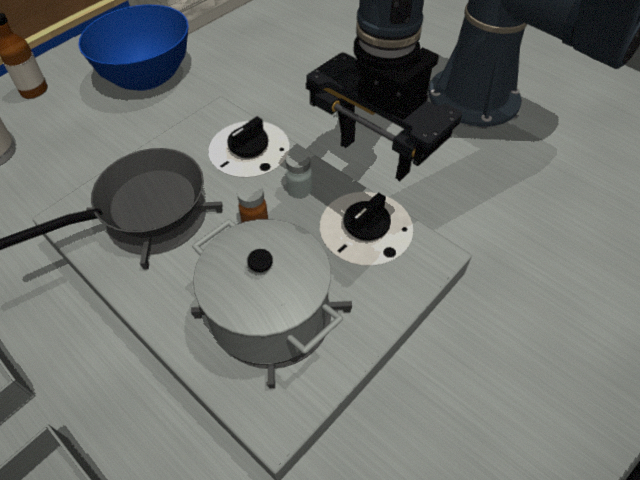

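Fingers, at (347,145) and (405,170), hang above the knob and straddle it. Descending.

servo_tool(targets=[{"offset":[0.0005,-0.001,0.01],"dr":[0,0,0]},{"offset":[0.0005,-0.001,0.03],"dr":[0,0,0]},{"offset":[0.0005,-0.001,0.05],"dr":[0,0,0]},{"offset":[0.0005,-0.001,0.07],"dr":[0,0,0]},{"offset":[0.0005,-0.001,0.085],"dr":[0,0,0]},{"offset":[0.0005,-0.001,0.095],"dr":[0,0,0]},{"offset":[0.0005,-0.001,0.105],"dr":[0,0,0]},{"offset":[0.0005,-0.001,0.113],"dr":[0,0,0]},{"offset":[0.0005,-0.001,0.119],"dr":[0,0,0]},{"offset":[0.0005,-0.001,0.122],"dr":[0,0,0]},{"offset":[0.0005,-0.001,0.122],"dr":[0,0,0]},{"offset":[0.0005,-0.001,0.122],"dr":[0,0,0]}])

```text
time_s: 3.07
position: [0.5084, 0.0814, 0.1008]
tcp_rot: [[1.0, -0.009, 0.001], [-0.009, -1.0, -0.0], [0.001, 0.0, -1.0]]
force: [0.8, -0.5, 0.0]
opening: 0.999
grasp_force: 0.0
```

```bash
python3 -c "
from h import *
c=snap('scene','s2');cv2.imwrite('pics/s2c.png',cv2.resize(c['color'][100:280,280:480,::-1],(800,720))[:600]);s=bot.read_state(); print(s['time_s'],s['position'],s['force'])"
```

```text
3.1167 [0.50858317 0.08145102 0.1010062 ] [-0.44418571 -0.23171097  0.42935358]
```

View pics/s2c.png

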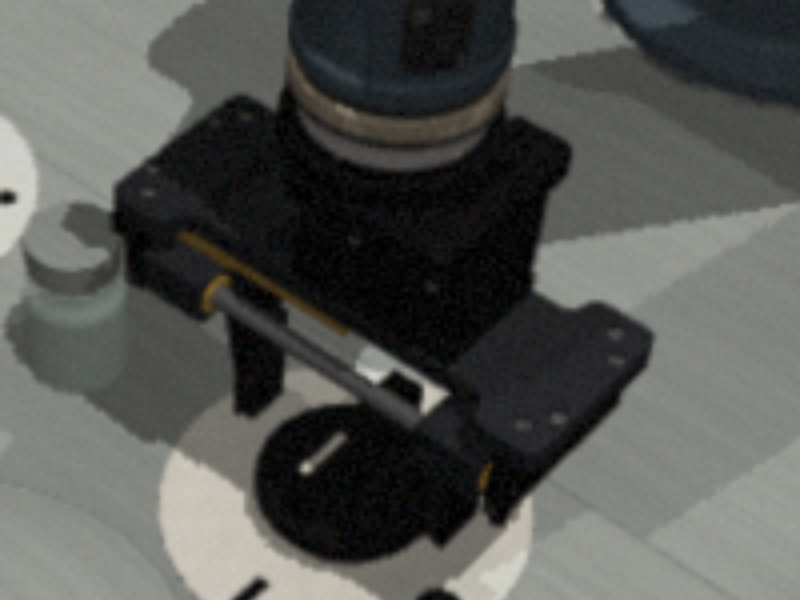

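The fingers straddle the bar, at (255,390) and (450,520) in the crop, and the salt jar is clear. Closing.

servo_tool(targets=[{"offset":[0,0,0],"dr":[0,0,0]},{"offset":[0,0,0],"dr":[0,0,0]},{"offset":[0,0,0],"dr":[0,0,0]},{"offset":[0,0,0],"dr":[0,0,0]},{"offset":[0,0,0],"dr":[0,0,0]},{"offset":[0,0,0],"dr":[0,0,0]},{"offset":[0,0,0],"dr":[0,0,0]},{"offset":[0,0,0],"dr":[0,0,0]},{"offset":[0,0,0],"dr":[0,0,0]},{"offset":[0,0,0],"dr":[0,0,0]},{"offset":[0,0,0],"dr":[0,0,0]},{"offset":[0,0,0],"dr":[0,0,0]}], gripper=1)

```text
time_s: 4.12
position: [0.5082, 0.0803, 0.1006]
tcp_rot: [[1.0, -0.007, -0.0], [-0.007, -1.0, -0.003], [-0.0, 0.003, -1.0]]
force: [-1.4, -8.0, 0.1]
opening: 0.183
grasp_force: 30.0
```

servo_tool(targets=[{"offset":[0,0.0005,0],"dr":[0,0,0]},{"offset":[0,0.001,0.002],"dr":[0,0,0]},{"offset":[0,0.001,0.004],"dr":[0,0,0]},{"offset":[0,0.001,0.006],"dr":[0,0,0]},{"offset":[0,0.001,0.008],"dr":[0,0,0]},{"offset":[0,0.001,0.009],"dr":[0,0,0]},{"offset":[0,0.001,0.009],"dr":[0,0,0]},{"offset":[0,0.001,0.009],"dr":[0,0,0]}])

```text
time_s: 4.78
position: [0.5082, 0.0801, 0.0922]
tcp_rot: [[1.0, -0.009, 0.0], [-0.009, -1.0, -0.001], [0.0, 0.001, -1.0]]
force: [-1.8, -3.0, 7.6]
opening: 0.183
grasp_force: 30.0
```

servo_tool(targets=[{"offset":[0,0,0.001],"dr":[0,0,0]},{"offset":[0,0,0.002],"dr":[0,0,0]},{"offset":[0,0,0.002],"dr":[0,0,0]},{"offset":[0,0,0.002],"dr":[0,0,0]}])

```text
time_s: 5.12
position: [0.5083, 0.08, 0.0914]
tcp_rot: [[1.0, -0.009, 0.001], [-0.009, -1.0, -0.001], [0.001, 0.001, -1.0]]
force: [-3.5, -4.2, 17.2]
opening: 0.184
grasp_force: 30.0
```

servo_tool(targets=[{"offset":[0,0,0],"dr":[0,0,-2]},{"offset":[0,0,0],"dr":[0,0,-6]},{"offset":[0,0,0],"dr":[0,0,-10]},{"offset":[0,0,0],"dr":[0,0,-15]},{"offset":[0,0,0],"dr":[0,0,-20]},{"offset":[0,0,0],"dr":[0,0,-25]},{"offset":[0,0,0],"dr":[0,0,-30]},{"offset":[0,0,0],"dr":[0,0,-35]},{"offset":[0,0,0],"dr":[0,0,-40]},{"offset":[0,0,0],"dr":[0,0,-45]},{"offset":[0,0,0],"dr":[0,0,-50]},{"offset":[0,0,0],"dr":[0,0,-55]},{"offset":[0,0,0],"dr":[0,0,-60]},{"offset":[0,0,0],"dr":[0,0,-65]},{"offset":[0,0,0],"dr":[0,0,-69]},{"offset":[0,0,0],"dr":[0,0,-72]},{"offset":[0,0,0],"dr":[0,0,-74]},{"offset":[0,0,0],"dr":[0,0,-75]},{"offset":[0,0,0],"dr":[0,0,-75]},{"offset":[0,0,0],"dr":[0,0,-75]}])

```text
time_s: 6.78
position: [0.5076, 0.0807, 0.0914]
tcp_rot: [[0.268, 0.964, -0.0], [0.964, -0.268, 0.0], [0.0, -0.0, -1.0]]
force: [-4.2, -0.8, 18.4]
opening: 0.182
grasp_force: 30.0
```

servo_tool(targets=[{"offset":[0,0,-0.002],"dr":[0,0,0]},{"offset":[0,0,-0.004],"dr":[0,0,0]},{"offset":[0,0,-0.006],"dr":[0,0,0]},{"offset":[0,0,-0.008],"dr":[0,0,0]},{"offset":[0,0,-0.01],"dr":[0,0,0]},{"offset":[0,0,-0.011],"dr":[0,0,0]},{"offset":[0,0,-0.011],"dr":[0,0,0]},{"offset":[0,0,-0.011],"dr":[0,0,0]}])

```text
time_s: 7.45
position: [0.5076, 0.0806, 0.1004]
tcp_rot: [[0.268, 0.964, -0.001], [0.964, -0.268, 0.0], [0.0, -0.001, -1.0]]
force: [-1.7, -1.3, 3.9]
opening: 0.184
grasp_force: 30.0
```

servo_tool(targets=[{"offset":[0,0,0],"dr":[0,0,0]},{"offset":[0,0,0],"dr":[0,0,0]},{"offset":[0,0,0],"dr":[0,0,0]},{"offset":[0,0,0],"dr":[0,0,0]},{"offset":[0,0,0],"dr":[0,0,0]},{"offset":[0,0,0],"dr":[0,0,0]},{"offset":[0,0,0],"dr":[0,0,0]},{"offset":[0,0,0],"dr":[0,0,0]},{"offset":[0,0,0],"dr":[0,0,0]}], gripper=-0.1)

```text
time_s: 8.2
position: [0.5082, 0.0804, 0.1006]
tcp_rot: [[0.268, 0.964, 0.0], [0.964, -0.268, 0.0], [0.0, 0.0, -1.0]]
force: [-0.1, -0.6, 1.2]
opening: 0.542
grasp_force: 0.0
```

servo_tool(targets=[{"offset":[0,0,-0.01],"dr":[0,0,0]},{"offset":[0,0,-0.03],"dr":[0,0,0]},{"offset":[0,0,-0.06],"dr":[0,0,0]},{"offset":[0,0,-0.09],"dr":[0,0,0]},{"offset":[0,0,-0.12],"dr":[0,0,0]},{"offset":[0,0,-0.14],"dr":[0,0,0]},{"offset":[-0.02,0.003,-0.15],"dr":[0,0,0]},{"offset":[-0.05,0.007,-0.15],"dr":[0,0,0]},{"offset":[-0.08,0.011,-0.15],"dr":[0,0,0]},{"offset":[-0.11,0.015,-0.15],"dr":[0,0,0]},{"offset":[-0.14,0.019,-0.15],"dr":[0,0,0]},{"offset":[-0.17,0.023,-0.15],"dr":[0,0,0]},{"offset":[-0.2,0.027,-0.15],"dr":[0,0,0]},{"offset":[-0.23,0.031,-0.15],"dr":[0,0,0]},{"offset":[-0.26,0.035,-0.15],"dr":[0,0,0]},{"offset":[-0.29,0.039,-0.15],"dr":[0,0,0]},{"offset":[-0.32,0.043,-0.15],"dr":[0,0,0]},{"offset":[-0.34,0.045,-0.15],"dr":[0,0,0]},{"offset":[-0.35,0.046,-0.15],"dr":[0,0,0]},{"offset":[-0.35,0.046,-0.15],"dr":[0,0,0]}])

```text
time_s: 9.87
position: [0.4586, -0.2711, 0.2511]
tcp_rot: [[0.27, 0.963, 0.001], [0.963, -0.27, -0.001], [-0.001, 0.001, -1.0]]
force: [-0.2, 0.7, -0.1]
opening: 0.552
grasp_force: 0.0
```

```bash
python3 -c "
from h import *
snap('scene','s3');c=snap('top','t3');s=bot.read_state(); print(s['time_s'],s['position'],s['force'])
a=load('scene0')['color'];b=load('s3')['color']
cv2.imwrite('pics/f.png',np.hstack([cv2.resize(c['color'][80:350,200:400,::-1],(400,540)),cv2.resize(b[90:360,220:420,::-1],(400,540))]))"
```

```text
9.9667 [ 0.45852607 -0.26819297  0.25069272] [ 0.0602755   0.30684933 -0.90230536]
```

View pics/f.png

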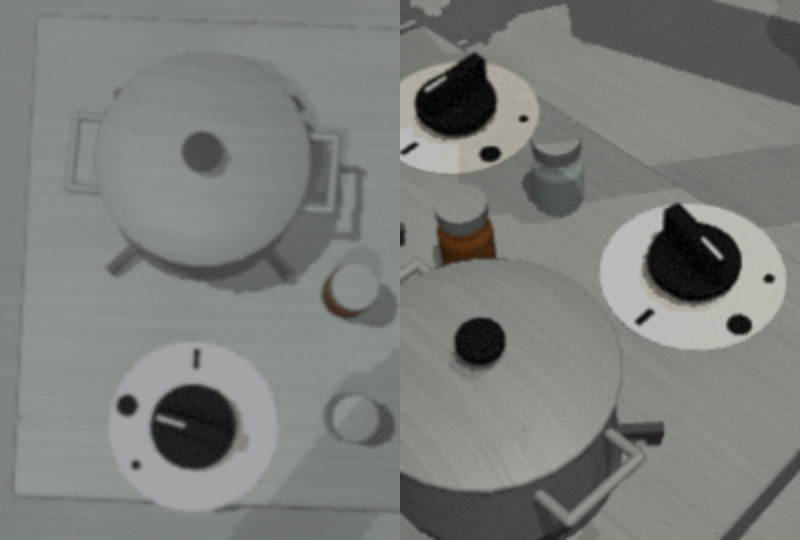

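The pointer line, (158,418) to (185,427), points at the large dot at (127,405). The knob is out, and the pot and jars haven't moved. Handing in.

```bash
python3 -c "
from h import *
print(ticket.hand_in())"
```

```text
the job is handed in; nothing more can be done
None
```

The left knob, in front of the pot's burner, now points at the large dot and is sprung out; the pan's knob was not touched, the pot and jars look unmoved in the last pictures, and the job is handed in (no verdict came back).

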